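Pull the blank plug from the block heater

ROBOT

A 7-joint arm with a two-finger parallel gripper is mounted at the origin on the work surface. World frame = base frame: x ahead of the robot, y to its left, z up, the work surface at z = 0. Lengths are in m, angles in rad, forces in N, time in s.
With the tool pointing down it reaches from about 0.425 to 1.025 m from the base axis. Payload 9.4 kg.
Tool frame: the origin (TCP) lies on the mounting face of the last link; the fingertips stand 186 mm ahead of it and the grasp point (between the pads) lies 167 mm ahead of it; z points along the fingers, y is the direction in which the jaws open and shut (so a half turn about z gives the same grasp; the last joint's range is limited). The gripper opens to 93 mm and grips with 3 to 60 N. Pads are 15 mm wide; open, the fingers measure 128 mm over their backs; the gripper's body (75 mm by 188 mm) begins 65 mm behind the grasp point.
Start: joints at [-1.234, 0.599, -0.003, 1.599, 0.002, 0.943, -0.08], TCP at [0.292, 0.664, 0.405] pointing down, gripper open.
Joint ranges: [-2.57, 2.57], [-0.35, 1.97], [-1.29, 1.29], [0.11, 2.56], [-1.05, 4.19], [0.11, 1.86], [-2.63, 2.63]. Speed limits (rad/s): [2.22, 2.22, 3.01, 3.01, 3.14, 3.14, 3.14].

INTERFACE

Orientations are given as [roll, pitch, yaw] about the fixed x, y, z axes, in that order (R = Rz(yaw) Ry(pitch) Rx(roll)).
In Python, from station import r, optics, ticket gives the robot as it stands.
- The arm moves only by the shell command python3 -m creep 'ROWS' [FORCE]. ROWS is JSON, a list of rows, each an object with "linear": the shift along the tool's x, y, z in mm, a list of three; "dr": the turn, a rotation vector about the tool's x, y, z in rad, a list of three; "hand": the opening in per cent of the stroke, from 0 (shut) to 100 (fully open). A call has 1 to 20 rows; each row shifts and turns the commanded pose from where the row before left it, along the tool's axes as they then stand; what a row does not reach is not made up. A row lasts 1/12 s, in which the tool goes at most 41.7 mm and 7.16 degrees, less where a joint would pass 70% of its speed; a pose out of reach is approached as far as the arm can. A call with a gripper value outside its range is refused whole. The fingers move at their own pace and stop on an object; FORCE is the grip in N (left out, the last holds). Time passes only in rows, so rows that do not move let the fingers close. It gives the time, the measured TCP pose, the force and the opening at its end, in the units of the state.
- r.observe(): the state, without advancing time (a new reading comes with each control period).
- optics.camera(name): name is "scene" or "top"; returns a dict with "frame" (400x640x3 uint8, red, green, blue), "fx", "fy", "cx", "cy" (pixels), "D" ([k1, k2, p1, p2, k3] as OpenCV has them; the pictures are not rectified), "extrinsics" (4x4, takes a point from camera to world coordinates). Camera axes: x right, y up, looking along -z (the intrinsics and any distortion apply to the point x, -y, -z); pixel columns grow to the right and rows downward; lengths in m; the calibration is good to about 2 mm. A picture is of the moment at which its call begins. There is no depth.
- ticket.hand_in(): hands the job in, once; it reports no verdict.
The state is a dict: "time": time; "joints": joint angles; "joint_vel": joint speeds; "effort": joint torques, N m; "eef_pos": TCP position; "tool_rot": TCP orientation; "wrist_force": force on the tool from outside, world axes, zero at the start; "moment": the same for the moment, N m; "width": finger opening in m.
Only numpy, scipy, OpenCV 4.12 (cv2) and the standard library are available. Lean on these libraries where they do the work, as an engineer would, in place of code of your own. Each camera call takes 0.05 s, during which the arm holds its last target.

TASK

Take the T-handled puller rod from its rest, put its foot into the slot of the blank plug in the block heater (the one insert with neither vials nor vial holes) and thread it in with a quarter turn clockwise. Pull the plug straight up out of its bay, keeping it upright, and set it down gently in the middle of the cork pad. Leave the rod threaded in the plug and let go.

Things in the scene. Friction and masses are not known exactly. Their poses are not given: they have to be found in the camera images.
- puller_grip (a point): Centre of the bar handle of the steel T-handled puller rod (0.2 kg), which stands upright in the slot of a black block 90 x 60 x 40 mm. Bar: 80 mm long along x, 16 mm wide (y), 24 mm high; this point is its middle, 122 mm above the rod's foot. z runs up the rod (10 mm thick). The tool is the same after a half turn about z. The ball-headed rod in another stand is not it.
- puller_foot (a point): Lower end of the puller rod, axes as the handle's. Cross lug here: 50 mm long along x (parallel to the bar), 10 mm wide, 10 mm high. A round collar 52 mm across has its underside 32 mm above this point (90 mm below the handle's centre); at the start it rests on the black block, the 32 mm below it hidden in the block's slot.
- plug_top (a point): Centre of the top face of the blank aluminium plug, 84 x 84 x 52 mm high, 0.4 to 0.65 kg, loose in any of the 3 bays of the grey block heater, tops at 70 mm, 2 mm clearance all round. Its neighbours, of the same size, have four capped vials (standing 26 mm above the top) or four black holes. z up. Slot centred here: 60 mm long along x, 22 mm wide along y, through an 8 mm lip into a wider chamber.
- plug_base (a point): Centre of the blank plug's underside, 52 mm below its top. To thread: lug parallel to the slot, lower till the collar meets the plug's top (handle centre 90 mm above the top), turn clockwise seen from above; stops block the other way and just past a quarter turn. 70 to 90 degrees holds the lug under the lip. Pulled, the rod rises 14 mm before the plug hangs on it.
- pad_top (a point): Centre of the top face of the square cork pad, 170 x 170 mm, 6 mm thick, fixed flat on the table. z up, x and y along its edges.

How it is judged:
On the way, in this order (a step that is already met when the one before it is completed fails the run):
1. the rod's lug is inside the plug and turned at least 50 degrees under its lip (z of puller_grip in the frame of plug_top below 0.11 m and horizontal distance between puller_grip and plug_top below 0.025 m and angle between the x axis of puller_grip and the x axis of plug_top, either way round above 0.87 rad and height (world z) of plug_top below 0.085 m), for 0.1 s.
2. the plug hangs on the threaded rod, clear above the heater (top face more than 130 mm above the table) (z of puller_grip in the frame of plug_top below 0.11 m and horizontal distance between puller_grip and plug_top below 0.025 m and angle between the x axis of puller_grip and the x axis of plug_top, either way round above 0.87 rad and height (world z) of plug_top above 0.13 m), for 0.1 s.
At the end, for the whole second after the job is handed in: The plug stands upright and at rest on the cork pad, its centre within 40 mm of the pad's centre (tilt under 0.1 rad), with the rod still standing in it: lug under the lip, turned at least 50 degrees, rod within 0.35 rad of upright (horizontal distance between plug_top and pad_top below 0.04 m and height (world z) of plug_top between 0.052 and 0.064 m and angle between plug_top's own z axis and vertical below 0.1 rad and linear speed of plug below 0.02 m/s and angle between puller_grip's own z axis and vertical below 0.35 rad and z of puller_grip in the frame of plug_top below 0.11 m and horizontal distance between puller_grip and plug_top below 0.025 m and angle between the x axis of puller_grip and the x axis of plug_top, either way round above 0.87 rad); the robot touches nothing.
It fails at once if the plug is tipped by more than 25 degrees (angle between plug_top's own z axis and vertical above 0.44 rad).
It fails at once if the plug is dropped (falls faster than 0.6 m/s with the rod let go) (linear speed of plug above 0.6 m/s and contact force between the fingers and puller below 0.1 N).
It also fails if it takes over 54 s, if anything falls off the work surface, if the arm or the gripper's body presses on something with over 40 N, if the wrist force passes 120 N, or if a joint passes its speed limit or range.

## Working session

There is one attempt and no reset: what is moved stays moved. The work goes in short steps, Python scripts to look and compute and a shell command to move; the robot and the scene stay as the last step left them, time stands still between calls to the robot, and variables do not carry over. Pictures are saved under pics/ and viewed, and the job is handed in when it is done.

```bash
ls; mkdir -p pics; python3 - <<'E'
from station import r, optics, ticket
import cv2
print(r.observe())
for n in("scene","top"):
    c=optics.camera(n); cv2.imwrite(f"pics/{n}0.png",c["frame"][:,:,::-1])
    print({k:v for k,v in c.items() if k!="frame"})
E
```

```text
pics
{'time': 0.0, 'joints': array([-1.23369421,  0.60011199, -0.00252966,  1.60010425,  0.0018295 ,
        0.94291106, -0.07977585]), 'joint_vel': array([ 0.00081128,  0.00019373, -0.00084591, -0.00037938, -0.00098574,
       -0.00065419, -0.00099551]), 'effort': array([ 6.12548010e-04, -7.65080738e+01,  1.49791975e+00, -2.52350861e+01,
       -5.23355382e-02,  1.70491071e-02,  1.36454546e-04]), 'eef_pos': array([0.29144138, 0.6636298 , 0.4038786 ]), 'tool_rot': array([-3.14006913e+00,  1.72289350e-04,  2.72787942e+00]), 'wrist_force': array([-0.56172338, -0.58812473, -0.54063787]), 'moment': array([-0.00125563,  0.00824191,  0.04280249]), 'width': 0.09301345000440912}
{'fx': 424.2959421114998, 'fy': 424.2959421114998, 'cx': 315.568109914191, 'cy': 201.21667763030575, 'D': array([-0.07467786,  0.        ,  0.        ,  0.        ,  0.        ]), 'extrinsics': array([[ 0.78942461, -0.48985439,  0.3699344 ,  0.83027469],
       [ 0.61381789,  0.62401363, -0.48356446, -0.44292196],
       [ 0.00603207,  0.60881004,  0.79329311,  0.74833379],
       [ 0.        ,  0.        ,  0.        ,  1.        ]])}
{'fx': 512.6844263074412, 'fy': 512.6844263074412, 'cx': 322.98591931041665, 'cy': 189.11510264280383, 'D': array([-0.0278904,  0.       ,  0.       ,  0.       ,  0.       ]), 'extrinsics': array([[-1.44780520e-04,  9.80509131e-01, -1.96473466e-01,
         3.30196210e-01],
       [-9.99915512e-01,  2.41181731e-03,  1.27731099e-02,
        -4.38573911e-02],
       [ 1.29980090e-02,  1.96458716e-01,  9.80425940e-01,
         1.27626251e+00],
       [ 0.00000000e+00,  0.00000000e+00,  0.00000000e+00,
         1.00000000e+00]])}
```

View pics/scene0.png

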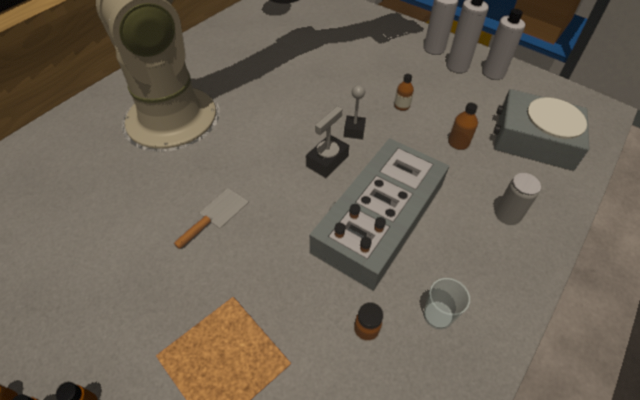

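View pics/top0.png

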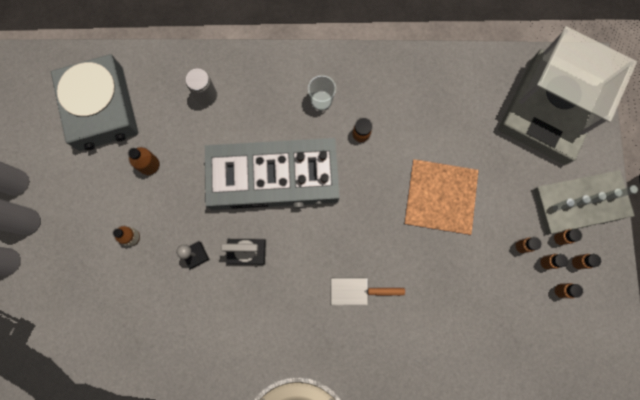

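The top view shows the blank plug at about (230,173), with its slot running along the picture's vertical (world x). The T-handle is at (240,248) with its bar nearly horizontal (along y), and the cork pad is at (443,197). I'll zoom in to measure them.

```bash
cat > h.py <<'E'
import numpy as np, cv2
from station import r, optics, ticket
def cam(n):
    c=optics.camera(n); K=np.array([[c["fx"],0,c["cx"]],[0,c["fy"],c["cy"]],[0,0,1.]]); return c["frame"],K,c["D"],c["extrinsics"]
def ray(px,K,D,E):
    u=cv2.undistortPoints(np.array([[px]],float),K,D)[0,0]
    return E[:3,3],E[:3,:3]@np.array([u[0],-u[1],-1.])
def at_z(px,z,C):
    o,d=ray(px,*C[1:]); return o+d*(z-o[2])/d[2]
def proj(P,C):
    E=C[3]; p=(np.atleast_2d(P)-E[:3,3])@E[:3,:3]; p=p*[1,-1,-1]
    return cv2.projectPoints(p.reshape(-1,1,3),np.zeros(3),np.zeros(3),C[1],C[2])[0][:,0]
def crop(f,x0,y0,x1,y1,s,name):
    cv2.imwrite(name,cv2.resize(f[y0:y1,x0:x1,::-1],None,fx=s,fy=s,interpolation=cv2.INTER_CUBIC))
E
python3 - <<'E'
from h import *
f=cam("top")[0]; crop(f,170,130,290,280,4,"pics/t_a.png")
f=cam("top")[0]; crop(f,395,150,495,245,6,"pics/t_b.png")
f=cam("scene")[0]; crop(f,295,80,455,230,4,"pics/s_a.png")
E
```

```text
(no output)
```

View pics/t_a.png

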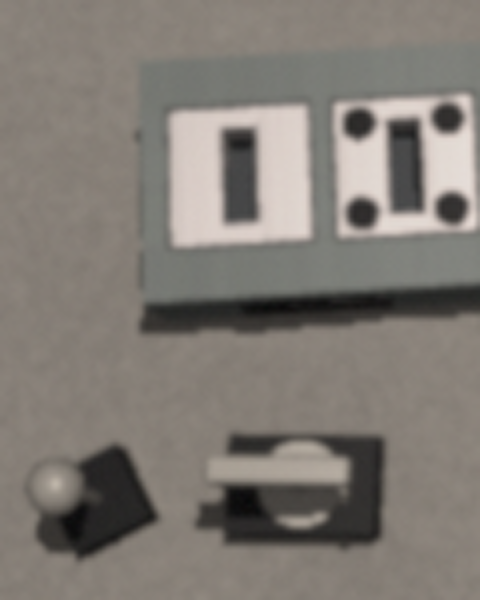

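View pics/t_b.png

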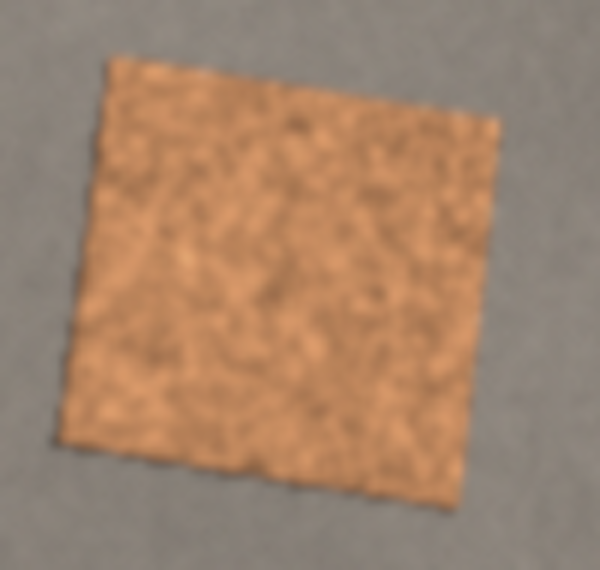

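View pics/s_a.png

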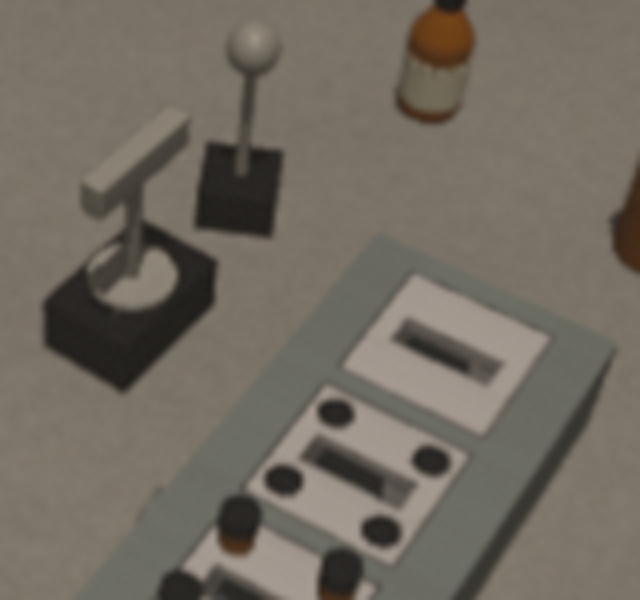

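```bash
python3 - <<'E'
from h import *
T=cam("top");S=cam("scene")
c=lambda p,o,s:[o[0]+(p[0]+.5)/s-.5,o[1]+(p[1]+.5)/s-.5]
def show(n,pts,C,o,s,z):
    P=np.array([at_z(c(p,o,s),z,C) for p in pts]); print(n,"centre",P.mean(0).round(4),"sides",[np.linalg.norm(P[i]-P[i-1]).round(4) for i in range(len(P))],
     "angs",[np.degrees(np.arctan2(*(P[i]-P[i-1])[[1,0]])).round(1) for i in range(len(P))])
a=(170,130);b=(395,150);sc=(295,80)
show("plug T",[(168,110),(309,103),(313,240),(171,248)],T,a,4,.07)
show("slot T",[(222,130),(256,128),(258,222),(225,224)],T,a,4,.07)
show("plug S",[(415,272),(551,338),(484,436),(343,365)],S,sc,4,.07)
show("slot S",[(405,318),(505,363),(492,385),(391,341)],S,sc,4,.07)
show("bar T top",[(208,459),(350,457),(350,482),(209,482)],T,a,4,.142)
show("bar S top",[(176,107),(190,119),(97,190),(82,181)],S,sc,4,.142)
show("block T top",[(230,436),(384,436),(380,542),(225,542)],T,a,4,.04)
show("block S top",[(145,222),(217,262),(121,350),(45,302)],S,sc,4,.04)
show("pad T",[(108,57),(501,118),(457,510),(60,443)],T,b,6,.006)
E
```

```text
plug T centre [0.6102 0.1654 0.07  ] sides [np.float64(0.0855), np.float64(0.0855), np.float64(0.085), np.float64(0.085)] angs [np.float64(3.7), np.float64(-86.9), np.float64(-176.7), np.float64(93.4)]
slot T centre [0.6096 0.1654 0.07  ] sides [np.float64(0.0583), np.float64(0.0206), np.float64(0.0582), np.float64(0.0198)] angs [np.float64(3.9), np.float64(-86.4), np.float64(-176.9), np.float64(93.7)]
plug S centre [0.6122 0.1647 0.07  ] sides [np.float64(0.0845), np.float64(0.0846), np.float64(0.0837), np.float64(0.0844)] angs [np.float64(93.9), np.float64(2.1), np.float64(-86.3), np.float64(-177.3)]
slot S centre [0.6122 0.1644 0.07  ] sides [np.float64(0.0196), np.float64(0.0599), np.float64(0.0183), np.float64(0.0594)] angs [np.float64(98.5), np.float64(5.0), np.float64(-83.0), np.float64(-173.7)]
bar T top centre [0.4266 0.1256 0.142 ] sides [np.float64(0.0127), np.float64(0.0783), np.float64(0.0138), np.float64(0.0776)] angs [np.float64(4.6), np.float64(-89.1), np.float64(-178.6), np.float64(90.1)]
bar S top centre [0.4304 0.1237 0.142 ] sides [np.float64(0.0789), np.float64(0.0123), np.float64(0.0762), np.float64(0.0104)] angs [np.float64(87.3), np.float64(-15.9), np.float64(-93.9), np.float64(176.7)]
block T top centre [0.4241 0.1252 0.04  ] sides [np.float64(0.0633), np.float64(0.0927), np.float64(0.0633), np.float64(0.0924)] angs [np.float64(-0.7), np.float64(-89.9), np.float64(179.0), np.float64(90.1)]
block S top centre [0.4309 0.1239 0.04  ] sides [np.float64(0.0888), np.float64(0.0533), np.float64(0.0904), np.float64(0.0568)] angs [np.float64(86.3), np.float64(-0.9), np.float64(-91.5), np.float64(177.4)]
pad T centre [ 0.5673 -0.3606  0.006 ] sides [np.float64(0.1681), np.float64(0.1698), np.float64(0.1703), np.float64(0.1675)] angs [np.float64(-8.8), np.float64(-98.9), np.float64(170.4), np.float64(80.4)]
```

```bash
python3 -m creep '[{"linear":[0,0,0],"dr":[0,0,0.1157],"hand":100},{"linear":[0,0,0],"dr":[0,0,0.1157],"hand":100},{"linear":[0,0,0],"dr":[0,0,0.1157],"hand":100},{"linear":[0,0,0],"dr":[0,0,0.1157],"hand":100},{"linear":[0,0,0],"dr":[0,0,0.1157],"hand":100},{"linear":[0,0,0],"dr":[0,0,0.1157],"hand":100},{"linear":[0,0,0],"dr":[0,0,0.1157],"hand":100},{"linear":[0,0,0],"dr":[0,0,0.1157],"hand":100},{"linear":[0,0,0],"dr":[0,0,0.1157],"hand":100},{"linear":[0,0,0],"dr":[0,0,0.1157],"hand":100},{"linear":[0,0,0],"dr":[0,0,0],"hand":100}]' 30; python3 -c "
from h import *
print(r.observe()['joints'])"
```

```text
time: 1.27
eef_pos: [0.2911, 0.664, 0.4046]
tool_rot: [3.141, 0.0, 1.566]
wrist_force: [0.8, -0.5, -0.1]
width: 0.0931
[-1.43059499  0.61745073  0.32293585  1.61386735 -0.22796122  0.94770596
 -1.03433788]
```

```bash
python3 -m creep '[{"linear":[-33.7,8.6,0],"dr":[0,0,0],"hand":100},{"linear":[-33.7,8.6,0],"dr":[0,0,0],"hand":100},{"linear":[-33.7,8.6,0],"dr":[0,0,0],"hand":100},{"linear":[-33.7,8.6,0],"dr":[0,0,0],"hand":100},{"linear":[-33.7,8.6,0],"dr":[0,0,0],"hand":100},{"linear":[-33.7,8.6,0],"dr":[0,0,0],"hand":100},{"linear":[-33.7,8.6,0],"dr":[0,0,0],"hand":100},{"linear":[-33.7,8.6,0],"dr":[0,0,0],"hand":100},{"linear":[-33.7,8.6,0],"dr":[0,0,0],"hand":100},{"linear":[-33.7,8.6,0],"dr":[0,0,0],"hand":100},{"linear":[-33.7,8.6,0],"dr":[0,0,0],"hand":100},{"linear":[-33.7,8.6,0],"dr":[0,0,0],"hand":100},{"linear":[-33.7,8.6,0],"dr":[0,0,0],"hand":100},{"linear":[-33.7,8.6,0],"dr":[0,0,0],"hand":100},{"linear":[-33.7,8.6,0],"dr":[0,0,0],"hand":100},{"linear":[-33.7,8.6,0],"dr":[0,0,0],"hand":100},{"linear":[0,0,0],"dr":[0,0,0],"hand":100},{"linear":[0,0,0],"dr":[0,0,0],"hand":100}]'; python3 -c "
from h import *
print(r.observe()['joints'])
f=cam('scene')[0]; crop(f,240,20,440,170,4,'pics/s_b.png')"
```

```text
time: 2.77
eef_pos: [0.4295, 0.1229, 0.4051]
tool_rot: [3.141, -0.0, 1.57]
wrist_force: [-0.1, 0.7, -0.5]
width: 0.0929
[-0.70682853  0.28013712  0.3827856   2.22901459 -0.16952091  0.65794968
 -0.20384501]
```

View pics/s_b.png

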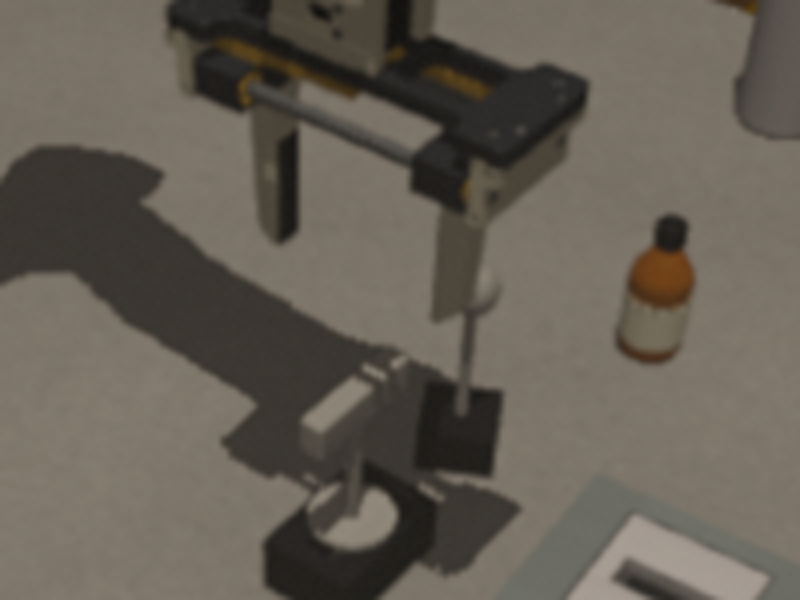

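The fingers are open on either side of the bar (scene view; bar around crop position (340,415)), and the ball rod is well outside them. I'll descend now.

```bash
python3 -m creep '[{"linear":[1.7,-1,20],"dr":[0,0,0],"hand":100},{"linear":[0,0,20],"dr":[0,0,0],"hand":100},{"linear":[0,0,20],"dr":[0,0,0],"hand":100},{"linear":[0,0,20],"dr":[0,0,0],"hand":100},{"linear":[0,0,15],"dr":[0,0,0],"hand":100},{"linear":[0,0,10],"dr":[0,0,0],"hand":100},{"linear":[0,0,3],"dr":[0,0,0],"hand":100},{"linear":[0,0,0],"dr":[0,0,0],"hand":100},{"linear":[0,0,0],"dr":[0,0,0],"hand":100}]'; python3 -c "
from h import *
print(r.observe()['joints'])
f=cam('scene')[0]; crop(f,240,50,440,200,4,'pics/s_c.png')
f=cam('top')[0]; crop(f,170,130,330,300,4,'pics/t_c.png')"
```

```text
time: 3.57
eef_pos: [0.4281, 0.1271, 0.2969]
tool_rot: [-3.142, -0.0, 1.573]
wrist_force: [0.0, -0.8, 0.0]
width: 0.0929
[-0.59335794  0.47131296  0.24670354  2.33183916 -0.31462852  0.36728127
 -0.07559667]
```

View pics/s_c.png

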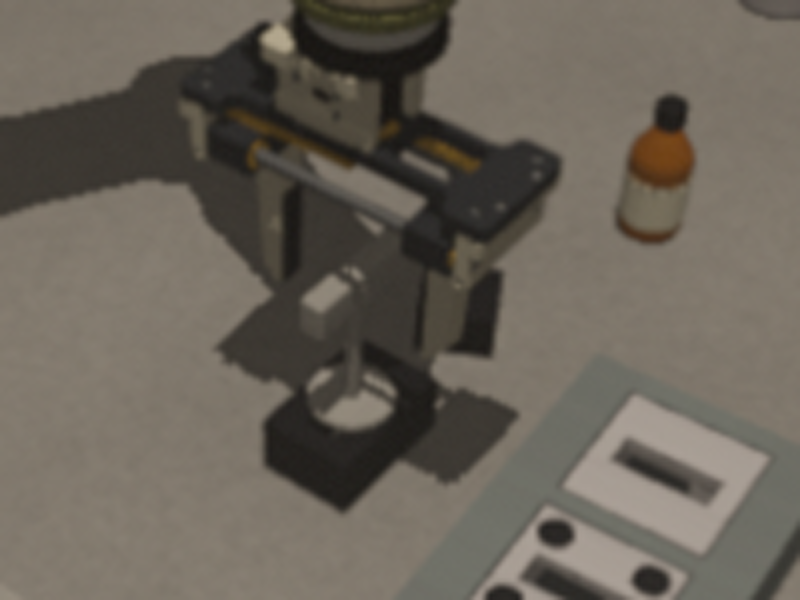

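```bash
python3 -m creep '[{"linear":[0,0,0],"dr":[0,0,0],"hand":50},{"linear":[0,0,0],"dr":[0,0,0],"hand":30},{"linear":[0,0,0],"dr":[0,0,0],"hand":15},{"linear":[0,0,0],"dr":[0,0,0],"hand":5},{"linear":[0,0,0],"dr":[0,0,0],"hand":0},{"linear":[0,0,0],"dr":[0,0,0],"hand":0},{"linear":[0,0,0],"dr":[0,0,0],"hand":0},{"linear":[0,0,0],"dr":[0,0,0],"hand":0},{"linear":[0,0,0],"dr":[0,0,0],"hand":0},{"linear":[0,0,0],"dr":[0,0,0],"hand":0}]' 45; python3 -c "
from h import *
for i in range(3): cam('top');o=r.observe();print(o['eef_pos'],o['tool_rot'],o['width'],o['wrist_force'])
"
```

```text
time: 4.5
eef_pos: [0.4281, 0.1263, 0.2967]
tool_rot: [3.142, 0.0, 1.571]
wrist_force: [0.3, -0.4, -0.9]
width: 0.0311
[0.42813174 0.12628439 0.2967148 ] [-3.14157557e+00  4.96926787e-05  1.57073855e+00] 0.026752180430450818 [ 0.28071909 -1.25795664 -0.18047774]
[0.42813055 0.12632408 0.29669902] [-3.14156428e+00  5.69829077e-05  1.57081473e+00] 0.023094991830098194 [-0.04845308  0.19012227  0.07506087]
[0.42809179 0.12628788 0.29671992] [-3.14145481e+00  3.76509292e-05  1.57075500e+00] 0.019053827303566324 [-1.34453488  0.7781111   0.77693729]
```

```bash
python3 -m creep '[{"linear":[0,0,0],"dr":[0,0,0],"hand":0},{"linear":[0,0,0],"dr":[0,0,0],"hand":0},{"linear":[0,0,0],"dr":[0,0,0],"hand":0},{"linear":[0,0,0],"dr":[0,0,0],"hand":0}]' 45; python3 -c "
from h import *
f=cam('scene')[0]; crop(f,240,50,440,200,4,'pics/s_d.png')
o=r.observe();print(o['eef_pos'],o['tool_rot'],o['width'],o['wrist_force'])
"
```

```text
time: 4.98
eef_pos: [0.4281, 0.1263, 0.2967]
tool_rot: [-3.141, 0.0, 1.571]
wrist_force: [-0.0, 0.5, -2.4]
width: 0.0155
[0.42811503 0.12632029 0.29668247] [-3.14154895e+00  8.36015615e-05  1.57083514e+00] 0.015706136496384613 [-0.52635757 -0.39112319 -1.16513009]
```

View pics/s_d.png

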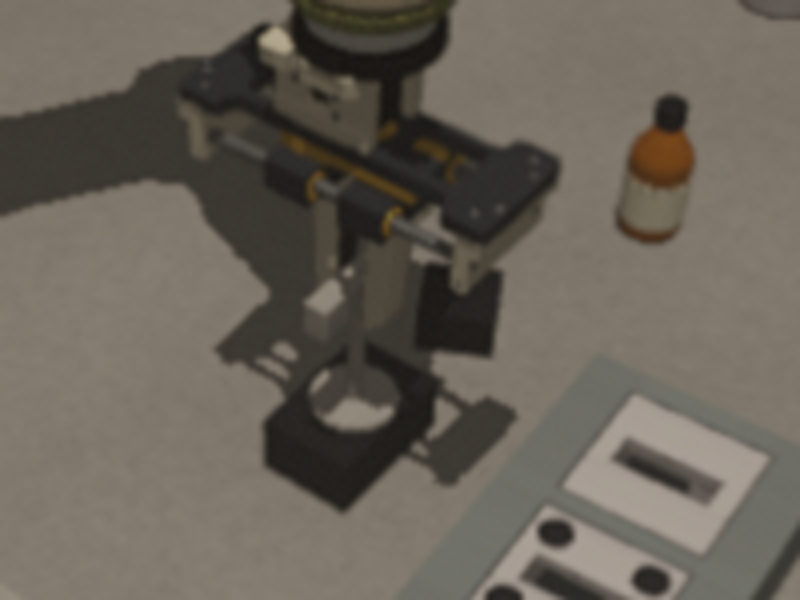

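The jaws have closed on the bar (width 15.7 mm against the 16 mm given). Next I'll lift.

```bash
python3 -m creep '[{"linear":[0,0,-5],"dr":[0,0,0],"hand":0},{"linear":[0,0,-10],"dr":[0,0,0],"hand":0},{"linear":[0,0,-15],"dr":[0,0,0],"hand":0},{"linear":[0,0,-15],"dr":[0,0,0],"hand":0},{"linear":[0,0,-15],"dr":[0,0,0],"hand":0},{"linear":[0,0,-15],"dr":[0,0,0],"hand":0},{"linear":[0,0,-15],"dr":[0,0,0],"hand":0},{"linear":[0,0,-10],"dr":[0,0,0],"hand":0},{"linear":[0,0,-5],"dr":[0,0,0],"hand":0},{"linear":[0,0,0],"dr":[0,0,0],"hand":0},{"linear":[0,0,0],"dr":[0,0,0],"hand":0}]'; python3 -c "
from h import *
f=cam('scene')[0]; crop(f,240,20,440,170,4,'pics/s_e.png')
o=r.observe();print(o['eef_pos'],o['tool_rot'],o['width'],o['wrist_force'],o['joints'])
"
```

```text
time: 5.95
eef_pos: [0.4279, 0.1263, 0.4017]
tool_rot: [3.141, -0.0, 1.571]
wrist_force: [-0.3, 0.1, -1.6]
width: 0.016
[0.42788616 0.126302   0.40136372] [-3.14110544e+00  2.01933085e-04  1.57095996e+00] 0.015517072726495973 [ 0.51469105 -0.20639717 -1.44894987] [-0.72021766  0.2865802   0.39075882  2.23452635 -0.17898027  0.6493139
 -0.20057149]
```

View pics/s_e.png

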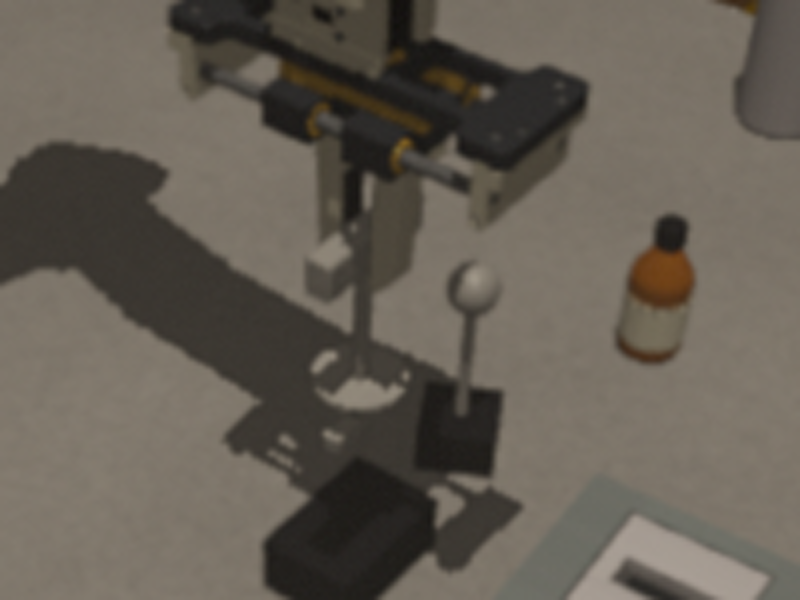

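The lift is clean and the rod hangs upright. I'll turn it counter-clockwise about 93.4° so the bar lines up with the plug's slot.

```bash
python3 -m creep '[{"linear":[0,0,0],"dr":[0,0,-0.06],"hand":0},{"linear":[0,0,0],"dr":[0,0,-0.11],"hand":0},{"linear":[0,0,0],"dr":[0,0,-0.11],"hand":0},{"linear":[0,0,0],"dr":[0,0,-0.11],"hand":0},{"linear":[0,0,0],"dr":[0,0,-0.11],"hand":0},{"linear":[0,0,0],"dr":[0,0,-0.11],"hand":0},{"linear":[0,0,0],"dr":[0,0,-0.11],"hand":0},{"linear":[0,0,0],"dr":[0,0,-0.11],"hand":0},{"linear":[0,0,0],"dr":[0,0,-0.11],"hand":0},{"linear":[0,0,0],"dr":[0,0,-0.11],"hand":0},{"linear":[0,0,0],"dr":[0,0,-0.11],"hand":0},{"linear":[0,0,0],"dr":[0,0,-0.11],"hand":0},{"linear":[0,0,0],"dr":[0,0,-0.11],"hand":0},{"linear":[0,0,0],"dr":[0,0,-0.11],"hand":0},{"linear":[0,0,0],"dr":[0,0,-0.11],"hand":0},{"linear":[0,0,0],"dr":[0,0,-0.03],"hand":0},{"linear":[0,0,0],"dr":[0,0,0],"hand":0}]'; python3 -c "
from h import *
o=r.observe();print(o['eef_pos'],o['tool_rot'],o['width'],o['wrist_force'],o['joints'])
"
```

```text
time: 7.42
eef_pos: [0.4281, 0.126, 0.4009]
tool_rot: [-3.141, -0.002, -3.081]
wrist_force: [-0.0, 0.3, -2.6]
width: 0.0157
[0.42808894 0.1260116  0.40091755] [-3.14133880e+00 -1.59853257e-03 -3.08148967e+00] 0.01574499521081846 [-0.01970247  0.31916174 -2.57855037] [-0.39067078  0.27491721 -0.0285716   2.21611788  0.01224521  0.65228652
  1.20298604]
```

```bash
python3 -m creep '[{"linear":[-12,2,0],"dr":[0,0,0],"hand":0},{"linear":[-21,3.2,0],"dr":[0,0,0],"hand":0},{"linear":[-23,3.5,0],"dr":[0,0,0],"hand":0},{"linear":[-23,3.5,0],"dr":[0,0,0],"hand":0},{"linear":[-23,3.5,0],"dr":[0,0,0],"hand":0},{"linear":[-23,3.5,0],"dr":[0,0,0],"hand":0},{"linear":[-23,3.5,0],"dr":[0,0,0],"hand":0},{"linear":[-21,3.2,0],"dr":[0,0,0],"hand":0},{"linear":[-14,2.1,0],"dr":[0,0,0],"hand":0},{"linear":[0,0,0],"dr":[0,0,0],"hand":0},{"linear":[0,0,0],"dr":[0,0,0],"hand":0},{"linear":[0,0,0],"dr":[0,0,0],"hand":0}]'; python3 -c "
from h import *
f=cam('scene')[0]; crop(f,320,60,480,200,5,'pics/s_f.png')
f=cam('top')[0]; crop(f,160,60,320,220,5,'pics/t_f.png')
o=r.observe();print(o['eef_pos'],o['tool_rot'],o['width'],o['wrist_force'],o['joints'])
"
```

```text
time: 8.42
eef_pos: [0.6087, 0.165, 0.401]
tool_rot: [-3.141, -0.002, -3.083]
wrist_force: [-0.2, -0.4, -2.1]
width: 0.0158
[0.6084769  0.16495024 0.40161187] [-3.14134594e+00 -7.22892747e-04 -3.08262923e+00] 0.015605807875742546 [-0.17278557 -0.17787106 -1.47838558] [-0.34837169  0.4879266  -0.00930911  1.82864149  0.00596913  0.82581485
  1.26911511]
```

View pics/s_f.png

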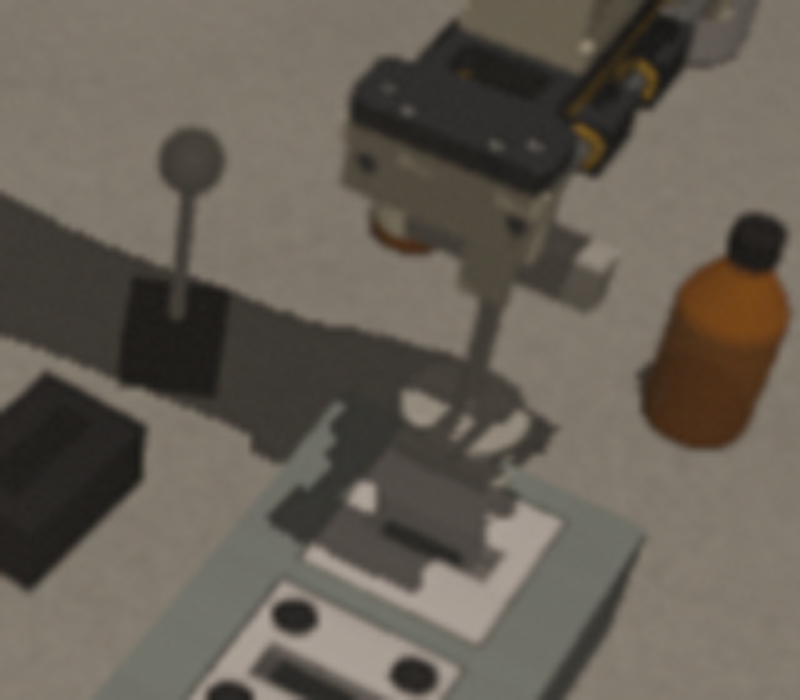

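View pics/t_f.png

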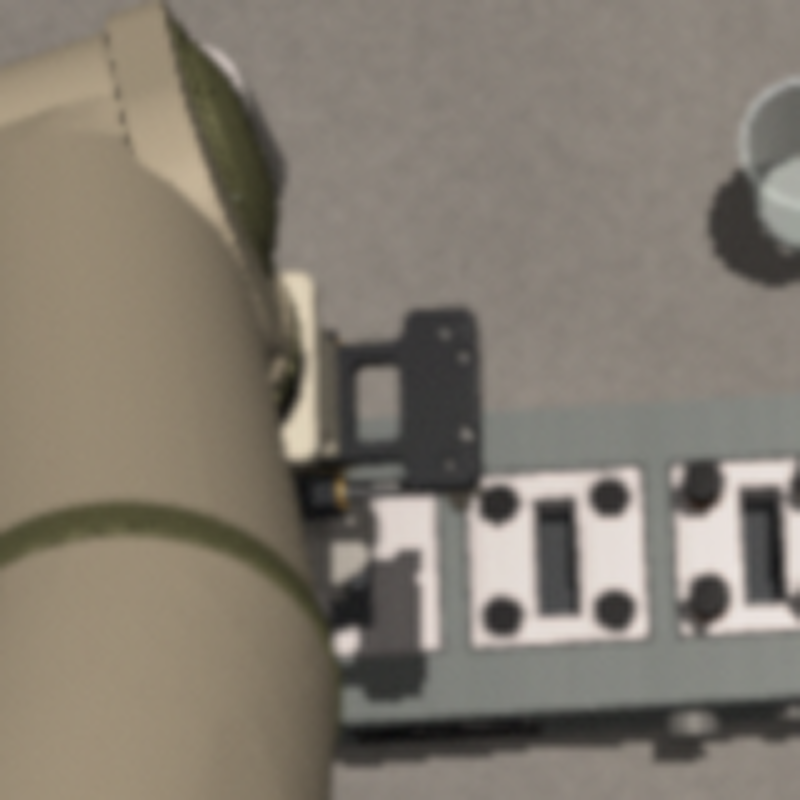

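```bash
cat > ov.py <<'E'
import sys
from h import *
def model(g,yaw,C):
    R=cv2.Rodrigues(np.array([0,0,yaw]))[0]; L=[]
    def box(lx,ly,z0,z1):
        c=np.array([[sx*lx/2,sy*ly/2] for sx,sy in((1,1),(-1,1),(-1,-1),(1,-1))])
        a=[np.c_[c,np.full(4,z)] for z in(z0,z1)]
        for q in a: L.append(np.r_[q,q[:1]])
    box(.08,.016,-.012,.012); box(.05,.01,-.122,-.112)
    t=np.linspace(0,2*np.pi,40); L.append(np.c_[.026*np.cos(t),.026*np.sin(t),0*t-.09])
    L.append(np.array([[0,0,-.122],[0,0,0]]))
    return [proj(l@R.T+g,C) for l in L]
def draw(img,Ls,o,s,col):
    for l in Ls: cv2.polylines(img,[np.int32(np.round(((l-o+.5)*s-.5)*8))],False,col,1,cv2.LINE_AA,3)
E
python3 - <<'E'
from ov import *
C=cam("scene"); o=r.observe(); print(o['eef_pos'])
x0,y0,x1,y1=360,90,460,190
img=cv2.resize(C[0][y0:y1,x0:x1,::-1],None,fx=6,fy=6,interpolation=cv2.INTER_CUBIC)
img=cv2.convertScaleAbs(img,alpha=1.6)
g=o['eef_pos']+[.0016,0,-.167]
draw(img,model(g,o['tool_rot'][2],C),(x0,y0),6,(0,255,0))
p=np.array([.611,.165,.07]);a=np.radians(3.4);Rz=cv2.Rodrigues(np.array([0,0,a]))[0]
for w,h in((.084,.084),(.06,.022)):
    q=np.array([[1,1,0],[-1,1,0],[-1,-1,0],[1,-1,0],[1,1,0]])*[w/2,h/2,0]
    draw(img,[proj(q@Rz.T+p,C)],(x0,y0),6,(0,0,255))
cv2.imwrite("pics/ov1.png",img)
E
```

```text
[0.60850937 0.16497647 0.40178332]
```

View pics/ov1.png

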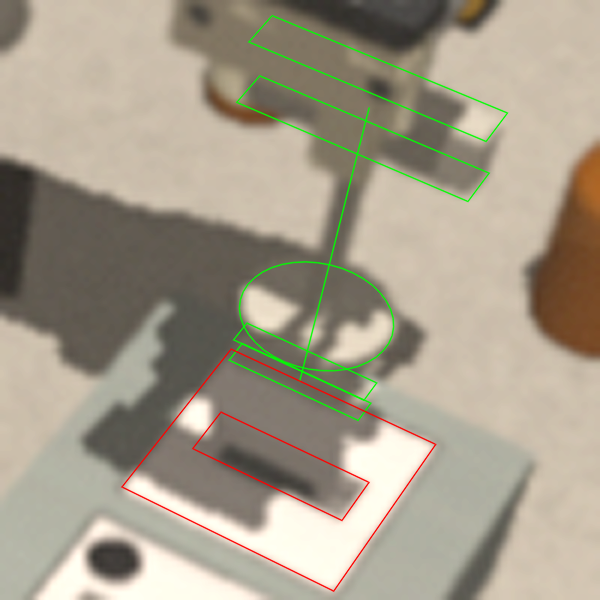

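The overlay matches the plug (red) and rod (green) to about 2 mm. The lug is centred over the slot, apart from a shift of about 1.5 mm in +x. I'll descend to just above the lip and check again.

```bash
python3 -m creep '[{"linear":[-1.5,0,5],"dr":[0,0,0],"hand":0},{"linear":[0,0,10],"dr":[0,0,0],"hand":0},{"linear":[0,0,12],"dr":[0,0,0],"hand":0},{"linear":[0,0,8],"dr":[0,0,0],"hand":0},{"linear":[0,0,3],"dr":[0,0,0],"hand":0},{"linear":[0,0,0],"dr":[0,0,0],"hand":0},{"linear":[0,0,0],"dr":[0,0,0],"hand":0}]'; python3 - <<'E'
from ov import *
C=cam("scene"); o=r.observe(); print(o['eef_pos'],o['tool_rot'],o['wrist_force'])
x0,y0,x1,y1=360,90,460,190
img=cv2.resize(C[0][y0:y1,x0:x1,::-1],None,fx=6,fy=6,interpolation=cv2.INTER_CUBIC)
img=cv2.convertScaleAbs(img,alpha=1.6)
g=o['eef_pos']+[.0016,0,-.167]
draw(img,model(g,o['tool_rot'][2],C),(x0,y0),6,(0,255,0))
cv2.imwrite("pics/ov2.png",img)
E
```

```text
time: 9.15
eef_pos: [0.6107, 0.1652, 0.3633]
tool_rot: [-3.141, -0.001, -3.082]
wrist_force: [-0.4, -0.5, -2.2]
width: 0.0157
[0.61079018 0.16523652 0.363783  ] [-3.14157210e+00  1.64846060e-04 -3.08229692e+00] [ 0.39636439  1.14083446 -1.64922322]
```

View pics/ov2.png

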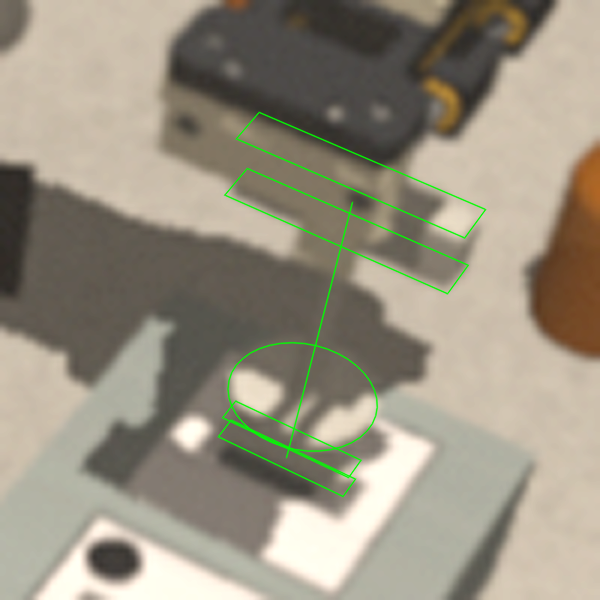

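```bash
python3 -m creep '[{"linear":[0,0,4],"dr":[0,0,0],"hand":0},{"linear":[0,0,5],"dr":[0,0,0],"hand":0},{"linear":[0,0,5],"dr":[0,0,0],"hand":0},{"linear":[0,0,0],"dr":[0,0,0],"hand":0}]'
```

```text
time: 9.53
eef_pos: [0.6103, 0.1651, 0.3486]
tool_rot: [-3.141, -0.001, -3.082]
wrist_force: [0.1, 1.1, -2.4]
width: 0.0157
```

The lug has passed the lip without touching. I'll keep lowering.

```bash
python3 -m creep '[{"linear":[0,0,5],"dr":[0,0,0],"hand":0},{"linear":[0,0,5],"dr":[0,0,0],"hand":0},{"linear":[0,0,5],"dr":[0,0,0],"hand":0},{"linear":[0,0,2],"dr":[0,0,0],"hand":0},{"linear":[0,0,0],"dr":[0,0,0],"hand":0}]'; python3 -m creep '[{"linear":[0,0,1],"dr":[0,0,0],"hand":0},{"linear":[0,0,1],"dr":[0,0,0],"hand":0},{"linear":[0,0,0],"dr":[0,0,0],"hand":0}]';  python3 -m creep '[{"linear":[0,0,1],"dr":[0,0,0],"hand":0},{"linear":[0,0,0.5],"dr":[0,0,0],"hand":0},{"linear":[0,0,0],"dr":[0,0,0],"hand":0}]'
```

```text
time: 9.95
eef_pos: [0.6105, 0.1651, 0.3319]
tool_rot: [-3.141, -0.001, -3.082]
wrist_force: [0.1, 0.2, -2.0]
width: 0.0158
time: 10.2
eef_pos: [0.6107, 0.1652, 0.3307]
tool_rot: [3.142, 0.0, -3.082]
wrist_force: [0.1, -0.4, -1.9]
width: 0.0159
time: 10.45
eef_pos: [0.6106, 0.1652, 0.3292]
tool_rot: [-3.142, 0.0, -3.082]
wrist_force: [-0.2, -0.4, -2.0]
width: 0.0155
```

I'm about 2 mm above collar contact with the lug well under the lip, so I'll turn clockwise about 80°, in two halves with a check between.

```bash
python3 -m creep '[{"linear":[0,0,0],"dr":[0,0,0.05],"hand":0},{"linear":[0,0,0],"dr":[0,0,0.09],"hand":0},{"linear":[0,0,0],"dr":[0,0,0.1],"hand":0},{"linear":[0,0,0],"dr":[0,0,0.1],"hand":0},{"linear":[0,0,0],"dr":[0,0,0.1],"hand":0},{"linear":[0,0,0],"dr":[0,0,0.1],"hand":0},{"linear":[0,0,0],"dr":[0,0,0.1],"hand":0},{"linear":[0,0,0],"dr":[0,0,0.06],"hand":0},{"linear":[0,0,0],"dr":[0,0,0],"hand":0}]'; python3 -c "
from h import *
o=r.observe();print(o['moment'],o['wrist_force'],o['width'])"
```

```text
time: 11.2
eef_pos: [0.6106, 0.1655, 0.3293]
tool_rot: [3.142, 0.0, 2.499]
wrist_force: [0.4, -0.4, -1.5]
width: 0.0159
[ 0.00820723  0.05192737 -0.05628908] [ 0.41733867 -0.4138702  -1.50936785] 0.015859899709476988
```

```bash
python3 -m creep '[{"linear":[0,0,0],"dr":[0,0,0.05],"hand":0},{"linear":[0,0,0],"dr":[0,0,0.09],"hand":0},{"linear":[0,0,0],"dr":[0,0,0.1],"hand":0},{"linear":[0,0,0],"dr":[0,0,0.1],"hand":0},{"linear":[0,0,0],"dr":[0,0,0.1],"hand":0},{"linear":[0,0,0],"dr":[0,0,0.1],"hand":0},{"linear":[0,0,0],"dr":[0,0,0.1],"hand":0},{"linear":[0,0,0],"dr":[0,0,0.06],"hand":0},{"linear":[0,0,0],"dr":[0,0,0],"hand":0},{"linear":[0,0,0],"dr":[0,0,0],"hand":0}]'; python3 - <<'E'
from ov import *
o=r.observe();print(o['moment'],o['wrist_force'],o['width'],o['joints'])
C=cam("scene")
crop(cv2.convertScaleAbs(C[0],alpha=1.6),330,70,470,190,5,"pics/s_g.png")
E
```

```text
time: 12.03
eef_pos: [0.6106, 0.1654, 0.3292]
tool_rot: [-3.141, 0.0, 1.805]
wrist_force: [-0.2, 0.2, -2.0]
width: 0.0157
[-0.018972    0.02326554  0.00143665] [-0.16305066  0.19504171 -1.98487085] 0.0156771784491654 [-0.61265066  0.60651162  0.39604813  1.90364287 -0.34850834  0.699108
  0.2235623 ]
```

View pics/s_g.png

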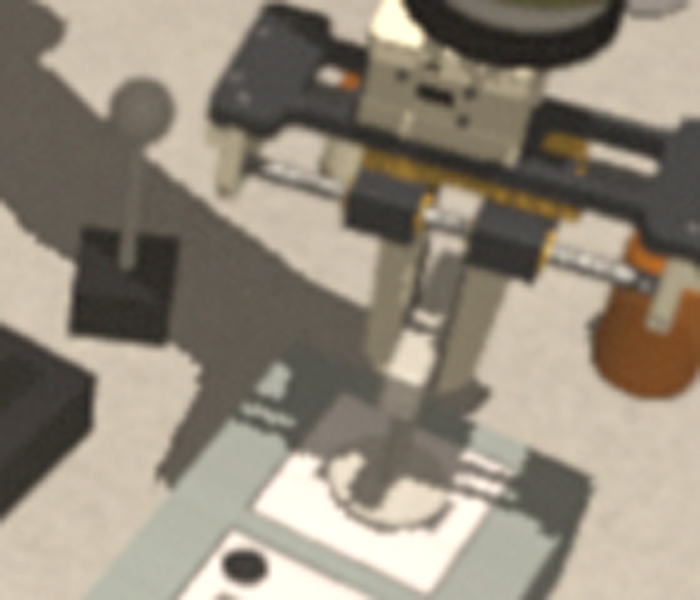

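The bar is now across the slot: turned 80°, collar about 2 mm above the plug face at crop (390,480), with no residual torque. I'll pull up slowly.

```bash
python3 -m creep '[{"linear":[0,0,-4],"dr":[0,0,0],"hand":0},{"linear":[0,0,-4],"dr":[0,0,0],"hand":0},{"linear":[0,0,-2],"dr":[0,0,0],"hand":0},{"linear":[0,0,-2],"dr":[0,0,0],"hand":0},{"linear":[0,0,-2],"dr":[0,0,0],"hand":0},{"linear":[0,0,-2],"dr":[0,0,0],"hand":0},{"linear":[0,0,-2],"dr":[0,0,0],"hand":0},{"linear":[0,0,-2],"dr":[0,0,0],"hand":0},{"linear":[0,0,0],"dr":[0,0,0],"hand":0}]' 60; python3 - <<'E'
from ov import *
o=r.observe();print(o['moment'],o['wrist_force'],o['width'],o['tool_rot'])
E
```

```text
time: 12.83
eef_pos: [0.6107, 0.1652, 0.3495]
tool_rot: [3.141, 0.0, 1.801]
wrist_force: [1.4, -0.7, -6.6]
width: 0.0157
[-0.07790232  0.03519174  0.02021985] [ 1.4323604  -0.65184156 -6.56751207] 0.015720099328497543 [3.14125510e+00 5.83654895e-05 1.80090803e+00]
```

The plug now hangs on the rod: about 4.6 N extra, or 0.47 kg. Carrying on up.

```bash
python3 -m creep '[{"linear":[0,0,-4],"dr":[0,0,0],"hand":0},{"linear":[0,0,-5],"dr":[0,0,0],"hand":0},{"linear":[0,0,-5],"dr":[0,0,0],"hand":0},{"linear":[0,0,-5],"dr":[0,0,0],"hand":0},{"linear":[0,0,-5],"dr":[0,0,0],"hand":0},{"linear":[0,0,-5],"dr":[0,0,0],"hand":0},{"linear":[0,0,-5],"dr":[0,0,0],"hand":0},{"linear":[0,0,-5],"dr":[0,0,0],"hand":0},{"linear":[0,0,-2],"dr":[0,0,0],"hand":0},{"linear":[0,0,0],"dr":[0,0,0],"hand":0}]'; python3 - <<'E'
from ov import *
o=r.observe();print(o['moment'],o['wrist_force'],o['width'],o['tool_rot'])
C=cam("scene")
crop(cv2.convertScaleAbs(C[0],alpha=1.6),310,50,470,190,5,"pics/s_h.png")
E
```

```text
time: 13.67
eef_pos: [0.6108, 0.1652, 0.3909]
tool_rot: [3.141, -0.0, 1.801]
wrist_force: [0.8, 0.8, -5.5]
width: 0.0158
[-0.0672324  -0.0412103   0.02267563] [ 0.80059528  0.82688454 -5.52028443] 0.015803984374939666 [ 3.14056917e+00 -1.36266110e-04  1.80082403e+00]
```

View pics/s_h.png

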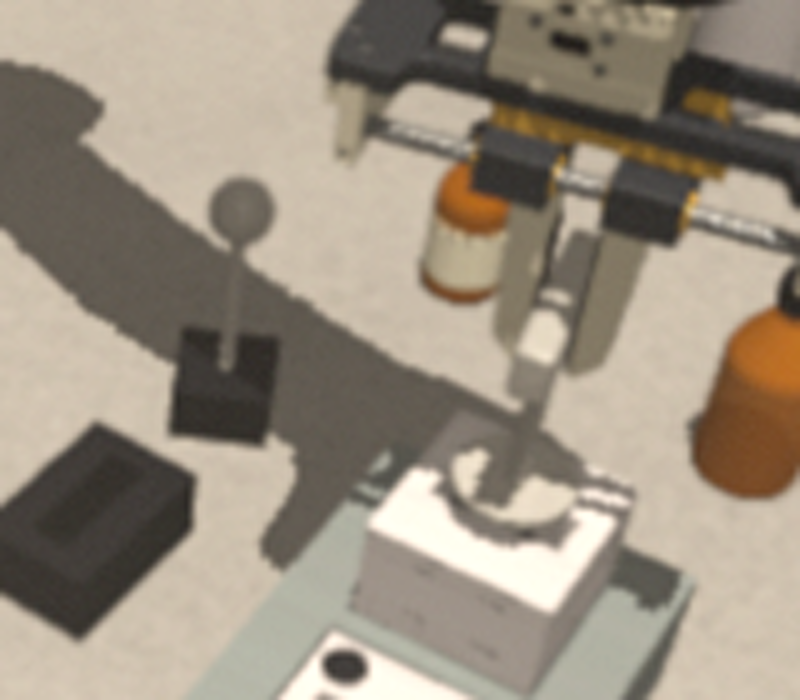

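The plug is coming out upright (crop (490,560)). I'll take it up to about 0.48 to clear the vials.

```bash
python3 -m creep '[{"linear":[0,0,-4],"dr":[0,0,0],"hand":0},{"linear":[0,0,-7],"dr":[0,0,0],"hand":0},{"linear":[0,0,-9],"dr":[0,0,0],"hand":0},{"linear":[0,0,-10],"dr":[0,0,0],"hand":0},{"linear":[0,0,-10],"dr":[0,0,0],"hand":0},{"linear":[0,0,-10],"dr":[0,0,0],"hand":0},{"linear":[0,0,-10],"dr":[0,0,0],"hand":0},{"linear":[0,0,-10],"dr":[0,0,0],"hand":0},{"linear":[0,0,-8],"dr":[0,0,0],"hand":0},{"linear":[0,0,-6],"dr":[0,0,0],"hand":0},{"linear":[0,0,-4],"dr":[0,0,0],"hand":0},{"linear":[0,0,-2],"dr":[0,0,0],"hand":0},{"linear":[0,0,0],"dr":[0,0,0],"hand":0}]'; python3 - <<'E'
from ov import *
o=r.observe();print(o['moment'],o['wrist_force'],o['width'],o['tool_rot'],o['joints'])
C=cam("scene")
crop(cv2.convertScaleAbs(C[0],alpha=1.6),310,20,470,160,5,"pics/s_i.png")
E
```

```text
time: 14.8
eef_pos: [0.6106, 0.1652, 0.4805]
tool_rot: [3.141, -0.0, 1.801]
wrist_force: [-0.7, -0.3, -6.0]
width: 0.0156
[-0.01266284 -0.00154227 -0.00672976] [-0.72444714 -0.32674449 -5.96745677] 0.015635210974313498 [ 3.14137602e+00 -1.91907400e-05  1.80083916e+00] [-0.68411145  0.44460214  0.48973148  1.75810559 -0.24299835  0.99893652
  0.12776384]
```

View pics/s_i.png

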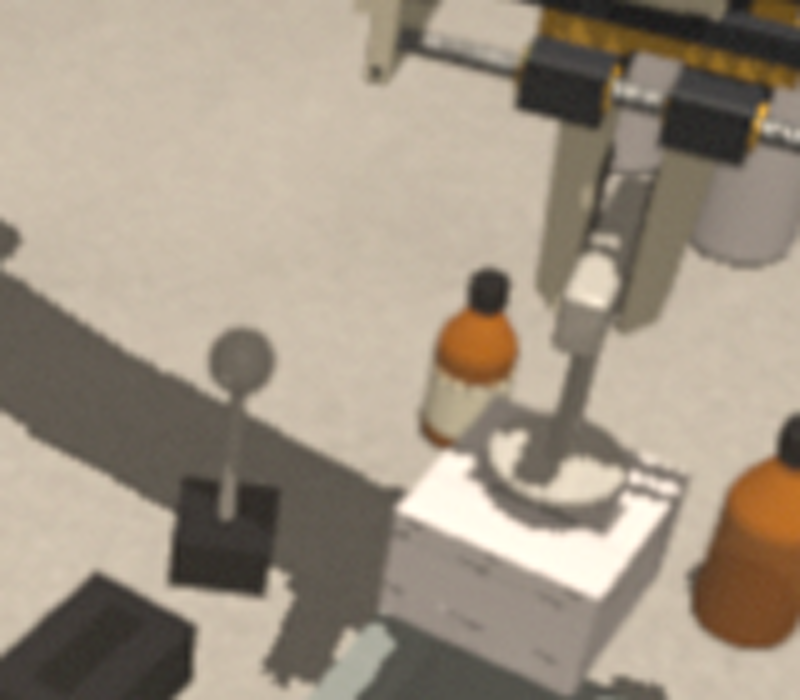

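The plug hangs level, with its base at about 0.157 m, clear of the vials. I'll move to the pad gently.

```bash
python3 -m creep '[{"linear":[-3.8,-1.2,0],"dr":[0,0,0],"hand":0},{"linear":[-7.6,-2.5,0],"dr":[0,0,0],"hand":0},{"linear":[-11.4,-3.7,0],"dr":[0,0,0],"hand":0},{"linear":[-15.2,-5,0],"dr":[0,0,0],"hand":0},{"linear":[-19,-6.2,0],"dr":[0,0,0],"hand":0},{"linear":[-19,-6.2,0],"dr":[0,0,0],"hand":0},{"linear":[-19,-6.2,0],"dr":[0,0,0],"hand":0},{"linear":[-19,-6.2,0],"dr":[0,0,0],"hand":0},{"linear":[-19,-6.2,0],"dr":[0,0,0],"hand":0},{"linear":[-19,-6.2,0],"dr":[0,0,0],"hand":0},{"linear":[-19,-6.2,0],"dr":[0,0,0],"hand":0},{"linear":[-19,-6.2,0],"dr":[0,0,0],"hand":0},{"linear":[-19,-6.2,0],"dr":[0,0,0],"hand":0},{"linear":[-19,-6.2,0],"dr":[0,0,0],"hand":0},{"linear":[-19,-6.2,0],"dr":[0,0,0],"hand":0},{"linear":[-19,-6.2,0],"dr":[0,0,0],"hand":0},{"linear":[-19,-6.2,0],"dr":[0,0,0],"hand":0},{"linear":[-19,-6.2,0],"dr":[0,0,0],"hand":0},{"linear":[-19,-6.2,0],"dr":[0,0,0],"hand":0},{"linear":[-19,-6.2,0],"dr":[0,0,0],"hand":0}]'
python3 -m creep '[{"linear":[-19,-6.2,0],"dr":[0,0,0],"hand":0},{"linear":[-19,-6.2,0],"dr":[0,0,0],"hand":0},{"linear":[-19,-6.2,0],"dr":[0,0,0],"hand":0},{"linear":[-19,-6.2,0],"dr":[0,0,0],"hand":0},{"linear":[-19,-6.2,0],"dr":[0,0,0],"hand":0},{"linear":[-19,-6.2,0],"dr":[0,0,0],"hand":0},{"linear":[-15.2,-5,0],"dr":[0,0,0],"hand":0},{"linear":[-11.4,-3.7,0],"dr":[0,0,0],"hand":0},{"linear":[-7.6,-2.5,0],"dr":[0,0,0],"hand":0},{"linear":[-5.7,-1.9,0],"dr":[0,0,0],"hand":0},{"linear":[-3.8,-1.2,0],"dr":[0,0,0],"hand":0},{"linear":[-1.9,-0.6,0],"dr":[0,0,0],"hand":0},{"linear":[0,0,0],"dr":[0,0,0],"hand":0},{"linear":[0,0,0],"dr":[0,0,0],"hand":0}]'
python3 - <<'E'
from ov import *
o=r.observe();print(o['moment'],o['wrist_force'],o['width'],o['tool_rot'],o['joints'])
C=cam("scene")
crop(cv2.convertScaleAbs(C[0],alpha=1.5),100,160,340,400,3,"pics/s_j.png")
C=cam("top")
crop(cv2.convertScaleAbs(C[0],alpha=1.5),370,100,570,260,4,"pics/t_j.png")
E
```

```text
time: 16.52
eef_pos: [0.5785, -0.196, 0.4804]
tool_rot: [-3.141, 0.0, 1.799]
wrist_force: [0.3, -0.2, -6.0]
width: 0.0158
time: 17.68
eef_pos: [0.5659, -0.3598, 0.4802]
tool_rot: [3.141, -0.0, 1.802]
wrist_force: [0.1, -0.1, -5.9]
width: 0.0153
[-0.04101056  0.04083588 -0.01725887] [ 0.06984752 -0.06189723 -5.86751714] 0.015286705566252912 [ 3.14146453e+00 -4.67780655e-04  1.80174456e+00] [ 0.14873352  0.50325176  0.52095879  1.67218959 -0.28220319  1.0419428
  0.99080303]
```

View pics/s_j.png

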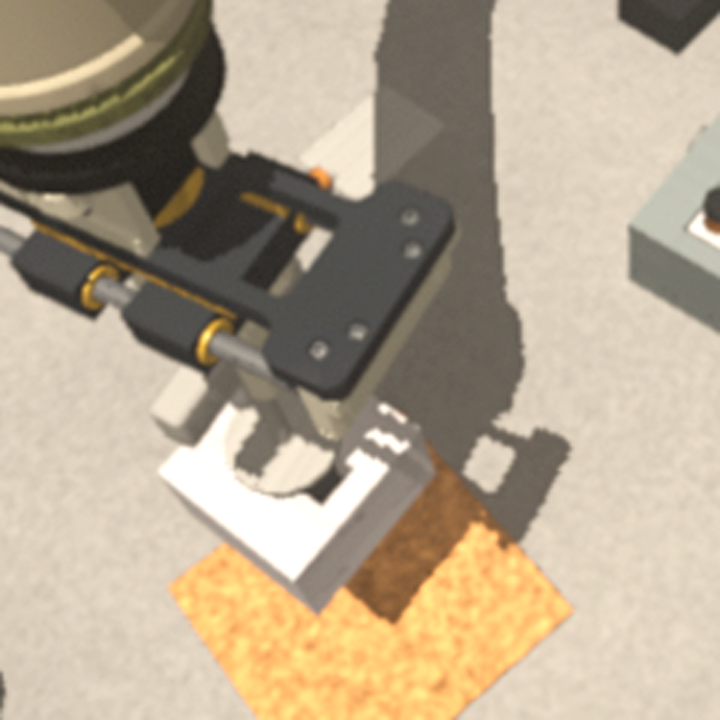

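View pics/t_j.png

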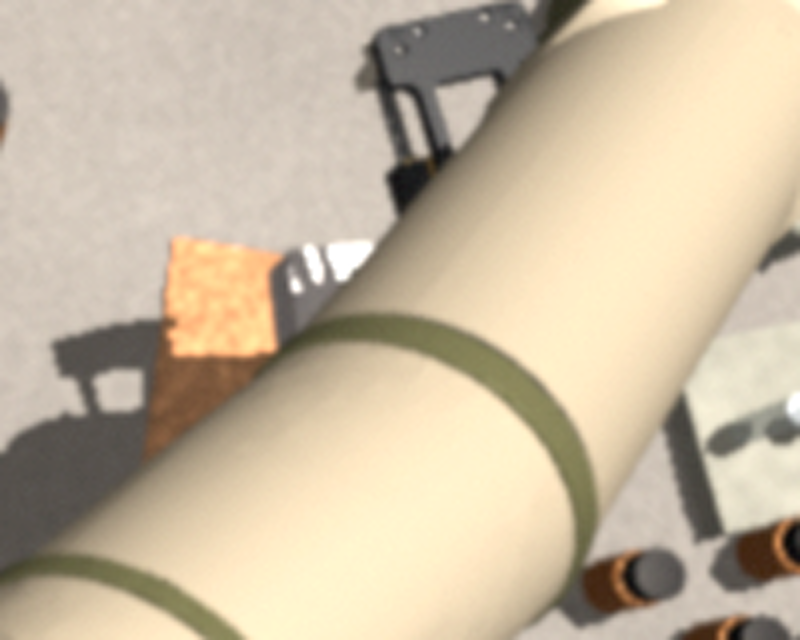

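The plug hangs above the pad and looks level. I'll lower most of the way, then check its position.

```bash
python3 -m creep '[{"linear":[0,0,4],"dr":[0,0,0],"hand":0},{"linear":[0,0,8],"dr":[0,0,0],"hand":0},{"linear":[0,0,12],"dr":[0,0,0],"hand":0},{"linear":[0,0,14],"dr":[0,0,0],"hand":0},{"linear":[0,0,14],"dr":[0,0,0],"hand":0},{"linear":[0,0,14],"dr":[0,0,0],"hand":0},{"linear":[0,0,14],"dr":[0,0,0],"hand":0},{"linear":[0,0,14],"dr":[0,0,0],"hand":0},{"linear":[0,0,14],"dr":[0,0,0],"hand":0},{"linear":[0,0,12],"dr":[0,0,0],"hand":0},{"linear":[0,0,8],"dr":[0,0,0],"hand":0},{"linear":[0,0,4],"dr":[0,0,0],"hand":0},{"linear":[0,0,2],"dr":[0,0,0],"hand":0},{"linear":[0,0,0],"dr":[0,0,0],"hand":0}]'
python3 - <<'E'
from ov import *
o=r.observe();print(o['moment'],o['wrist_force'],o['width'],o['tool_rot'],o['joints'])
C=cam("scene"); s=5; x0,y0,x1,y1=150,255,310,375
img=cv2.convertScaleAbs(cv2.resize(C[0][y0:y1,x0:x1,::-1],None,fx=s,fy=s,interpolation=cv2.INTER_CUBIC),alpha=1.4)
def rect(c,yaw,w,col):
    R=cv2.Rodrigues(np.array([0,0,np.radians(yaw)]))[0]
    q=np.array([[1,1,0],[-1,1,0],[-1,-1,0],[1,-1,0],[1,1,0]])*[w/2,w/2,0]
    draw(img,[proj(q@R.T+c,C)],(x0,y0),s,col)
p=o['eef_pos']; zt=p[2]-.167-.104
rect([.5673,-.3606,.006],-9,.17,(255,0,0))
rect([p[0],p[1],zt],3.4,.084,(0,255,0)); rect([p[0],p[1],zt-.052],3.4,.084,(0,255,0))
cv2.imwrite("pics/s_k.png",img)
E
```

```text
time: 18.95
eef_pos: [0.5657, -0.3606, 0.3461]
tool_rot: [-3.142, 0.0, 1.801]
wrist_force: [-0.4, 0.7, -4.6]
width: 0.0158
[-0.03600348  0.03710815 -0.01853763] [-0.39200931  0.74349936 -4.58424708] 0.01577843753627497 [-3.14150573e+00  4.60309204e-05  1.80081942e+00] [ 0.2017538   0.6346373   0.44664656  1.80278415 -0.36960198  0.78760641
  1.06669291]
```

View pics/s_k.png

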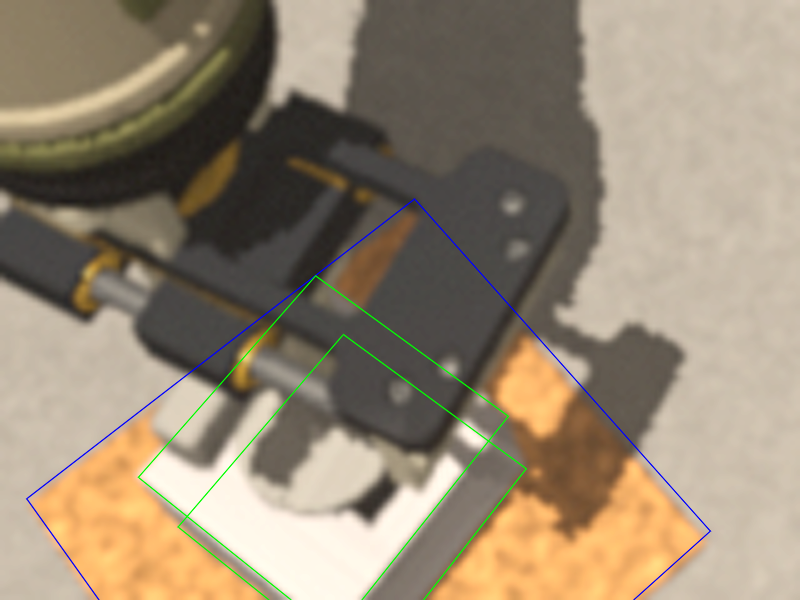

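The plug sits where the overlay predicts, within 2 mm of the pad's centre and square. I'll lower gently to touch down, then through the 14 mm slack until the collar rests.

```bash
python3 -m creep '[{"linear":[0,0,3],"dr":[0,0,0],"hand":0},{"linear":[0,0,3],"dr":[0,0,0],"hand":0},{"linear":[0,0,3],"dr":[0,0,0],"hand":0},{"linear":[0,0,2],"dr":[0,0,0],"hand":0},{"linear":[0,0,2],"dr":[0,0,0],"hand":0},{"linear":[0,0,2],"dr":[0,0,0],"hand":0},{"linear":[0,0,2],"dr":[0,0,0],"hand":0},{"linear":[0,0,2],"dr":[0,0,0],"hand":0},{"linear":[0,0,2],"dr":[0,0,0],"hand":0},{"linear":[0,0,0],"dr":[0,0,0],"hand":0}]'; python3 -m creep '[{"linear":[0,0,2],"dr":[0,0,0],"hand":0},{"linear":[0,0,2],"dr":[0,0,0],"hand":0},{"linear":[0,0,2],"dr":[0,0,0],"hand":0},{"linear":[0,0,2],"dr":[0,0,0],"hand":0},{"linear":[0,0,0],"dr":[0,0,0],"hand":0}]'
```

```text
time: 19.83
eef_pos: [0.5657, -0.3607, 0.3253]
tool_rot: [3.141, 0.0, 1.801]
wrist_force: [-0.4, 0.2, -1.8]
width: 0.0154
time: 20.25
eef_pos: [0.5656, -0.3604, 0.3168]
tool_rot: [-3.141, -0.0, 1.801]
wrist_force: [0.1, 0.4, -1.5]
width: 0.0154
```

```bash
python3 -m creep '[{"linear":[0,0,0.5],"dr":[0,0,0],"hand":0},{"linear":[0,0,0.5],"dr":[0,0,0],"hand":0},{"linear":[0,0,0],"dr":[0,0,0],"hand":0}]'; python3 -m creep '[{"linear":[0,0,0.5],"dr":[0,0,0],"hand":0},{"linear":[0,0,0.3],"dr":[0,0,0],"hand":0},{"linear":[0,0,0],"dr":[0,0,0],"hand":0}]'
```

```text
time: 20.5
eef_pos: [0.5656, -0.3605, 0.3162]
tool_rot: [3.142, 0.0, 1.801]
wrist_force: [-0.2, -0.2, -2.5]
width: 0.016
time: 20.75
eef_pos: [0.5656, -0.3605, 0.3154]
tool_rot: [3.142, -0.0, 1.801]
wrist_force: [0.7, 0.2, -2.7]
width: 0.0154
```

```bash
python3 -m creep '[{"linear":[0,0,0.5],"dr":[0,0,0],"hand":0},{"linear":[0,0,0],"dr":[0,0,0],"hand":0},{"linear":[0,0,0],"dr":[0,0,0],"hand":0}]'; python3 -m creep '[{"linear":[0,0,0.5],"dr":[0,0,0],"hand":0},{"linear":[0,0,0],"dr":[0,0,0],"hand":0},{"linear":[0,0,0],"dr":[0,0,0],"hand":0}]'
```

```text
time: 21.0
eef_pos: [0.5656, -0.3605, 0.315]
tool_rot: [3.142, -0.0, 1.801]
wrist_force: [0.4, 0.1, -2.1]
width: 0.0154
time: 21.25
eef_pos: [0.5656, -0.3605, 0.3145]
tool_rot: [3.141, 0.0, 1.801]
wrist_force: [0.1, 0.9, -1.5]
width: 0.0156
```

```bash
python3 -m creep '[{"linear":[0,0,0.5],"dr":[0,0,0],"hand":0},{"linear":[0,0,0],"dr":[0,0,0],"hand":0},{"linear":[0,0,0],"dr":[0,0,0],"hand":0}]'; python3 -m creep '[{"linear":[0,0,0.5],"dr":[0,0,0],"hand":0},{"linear":[0,0,0],"dr":[0,0,0],"hand":0},{"linear":[0,0,0],"dr":[0,0,0],"hand":0}]'
```

```text
time: 21.5
eef_pos: [0.5656, -0.3606, 0.3144]
tool_rot: [3.141, 0.0, 1.801]
wrist_force: [-1.5, 0.8, 3.7]
width: 0.0157
time: 21.75
eef_pos: [0.5655, -0.3607, 0.3144]
tool_rot: [3.141, 0.0, 1.801]
wrist_force: [-2.5, 2.6, 9.3]
width: 0.0155
```

The collar has made contact. I'll back off 0.7 mm and let go.

```bash
python3 -m creep '[{"linear":[0,0,-0.7],"dr":[0,0,0],"hand":0},{"linear":[0,0,0],"dr":[0,0,0],"hand":0},{"linear":[0,0,0],"dr":[0,0,0],"hand":20},{"linear":[0,0,0],"dr":[0,0,0],"hand":25},{"linear":[0,0,0],"dr":[0,0,0],"hand":35},{"linear":[0,0,0],"dr":[0,0,0],"hand":50},{"linear":[0,0,0],"dr":[0,0,0],"hand":70},{"linear":[0,0,0],"dr":[0,0,0],"hand":80},{"linear":[0,0,0],"dr":[0,0,0],"hand":80},{"linear":[0,0,0],"dr":[0,0,0],"hand":80},{"linear":[0,0,0],"dr":[0,0,0],"hand":80},{"linear":[0,0,0],"dr":[0,0,0],"hand":80},{"linear":[0,0,0],"dr":[0,0,0],"hand":80}]'
```

```text
time: 22.83
eef_pos: [0.5656, -0.3605, 0.3142]
tool_rot: [3.142, 0.0, 1.801]
wrist_force: [0.9, 0.2, 0.9]
width: 0.0738
```

```bash
python3 -m creep '[{"linear":[0,0,-5],"dr":[0,0,0],"hand":80},{"linear":[0,0,-10],"dr":[0,0,0],"hand":80},{"linear":[0,0,-15],"dr":[0,0,0],"hand":80},{"linear":[0,0,-20],"dr":[0,0,0],"hand":80},{"linear":[0,0,-20],"dr":[0,0,0],"hand":80},{"linear":[0,0,-20],"dr":[0,0,0],"hand":80},{"linear":[0,0,-20],"dr":[0,0,0],"hand":80},{"linear":[0,0,-20],"dr":[0,0,0],"hand":80},{"linear":[20,0,0],"dr":[0,0,0],"hand":80},{"linear":[30,0,0],"dr":[0,0,0],"hand":80},{"linear":[40,0,0],"dr":[0,0,0],"hand":80},{"linear":[40,0,0],"dr":[0,0,0],"hand":80},{"linear":[40,0,0],"dr":[0,0,0],"hand":80},{"linear":[40,0,0],"dr":[0,0,0],"hand":80},{"linear":[30,0,0],"dr":[0,0,0],"hand":80},{"linear":[20,0,0],"dr":[0,0,0],"hand":80},{"linear":[0,0,0],"dr":[0,0,0],"hand":80},{"linear":[0,0,0],"dr":[0,0,0],"hand":80}]'
python3 - <<'E'
from ov import *
o=r.observe();print(o['wrist_force'],o['eef_pos'])
for n,(x0,y0,x1,y1) in dict(scene=(150,240,310,390),top=(385,140,505,260)).items():
    C=cam(n); s=5
    img=cv2.convertScaleAbs(cv2.resize(C[0][y0:y1,x0:x1,::-1],None,fx=s,fy=s,interpolation=cv2.INTER_CUBIC),alpha=1.4)
    cv2.imwrite(f"pics/fr_{n}.png",img)
    draw(img,model(np.array([.566,-.362,.148]),np.radians(103.4),C),(x0,y0),s,(0,255,0))
    cv2.imwrite(f"pics/f_{n}.png",img)
E
```

```text
time: 24.33
eef_pos: [0.5063, -0.1066, 0.4451]
tool_rot: [3.14, -0.0, 1.803]
wrist_force: [-0.2, -0.7, 0.1]
width: 0.0744
[-0.23154758 -0.73568974  0.14281931] [ 0.50627666 -0.10656885  0.44511064]
```

View pics/f_scene.png

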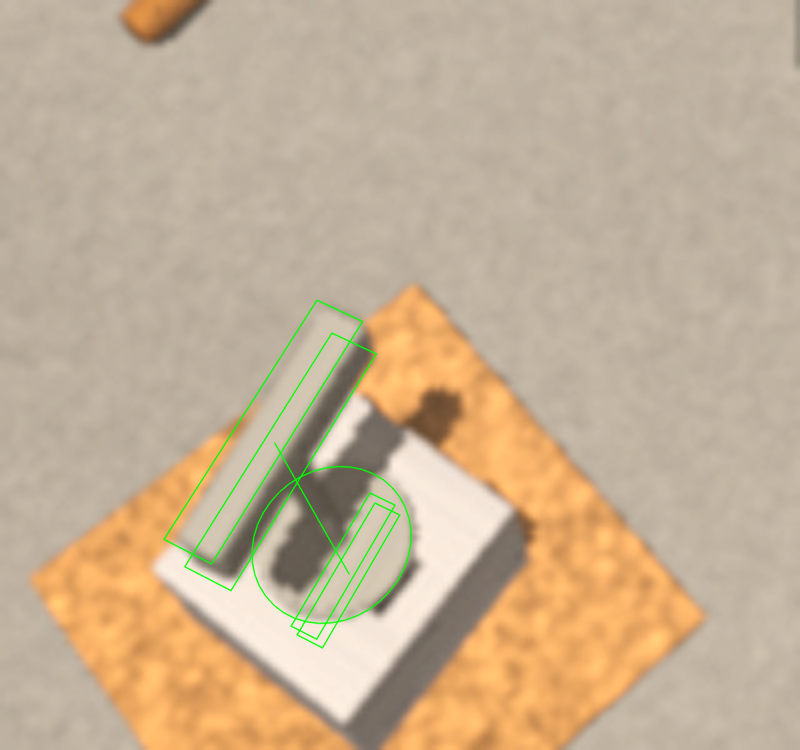

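View pics/f_top.png

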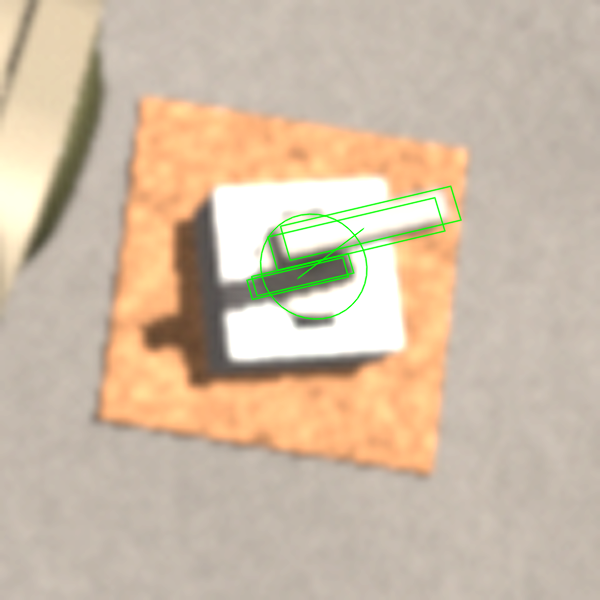

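In both views the plug stands flat near the pad's centre. The rod is upright, the collar is seated, and the bar is about 80° across the slot, whose ends show either side of the collar. The arm is clear, so I'll hand in.

```bash
python3 -c "
from station import ticket
print(ticket.hand_in())"
```

```text
the job is handed in; nothing more can be done
None
```

I handed the job in at about 24.5 s of the 54 s limit. The blank plug is standing on the cork pad with the rod still threaded in it. `hand_in()` gives no verdict, so the results below are my own checks.

**What I did:** I gripped the puller's bar and lifted it from its stand. I lined the lug up with the slot, lowered it to about 2 mm above collar contact without touching the sides, and turned it 80° clockwise. I then pulled the plug straight up (about 0.47 kg by the wrist force) and carried it over the vials. I set it on the pad, lowered the rod until its collar rested on the plug, let go and moved the arm away.

**Last checks:**
- **Position:** both camera views show the plug flat on the pad, its centre a few millimetres from the pad's centre.
- **Rod:** it stands upright with the bar still about 80° to the slot.
- **Contact:** the wrist force was near zero and the gripper was about 0.26 m away to the side.

**Disagreements:** the two cameras differed by about 2–4 mm in x for the plug and puller, so I averaged them. In the last overlay the bar also sat a few millimetres from where my model put it. Both are well inside the tolerances. No check failed.

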